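# Close the herb trough's front board and pin its corner

## Robot

A 6-joint arm with a two-finger parallel gripper is mounted at the origin on the work surface. World frame = base frame: x ahead of the robot, y to its left, z up, the work surface at z = 0. Lengths are in m, angles in rad, forces in N, time in s.
With the tool pointing down it reaches from about 0.375 to 0.9 m from the base axis. Payload 3.1 kg.
Tool frame: the origin (TCP) lies on the centre line of the jaws, within the pads' length; the fingertips stand 22 mm ahead of it and the grasp point (between the pads) lies 3 mm ahead of it; z points along the fingers, y is the line along which they close (so a half turn about z gives the same grasp; the last joint's range is limited). The gripper opens to 85 mm and grips with 20 to 120 N. Pads are 22 mm wide; open, the fingers measure 114 mm over their backs; the gripper's body (76 mm by 85 mm) begins 54 mm behind the grasp point. The pads swing forward as they close: fully open they stand 13 mm farther back than shut.
Start: joints at [1.109, 0.527, 1.433, -0, 1.181, -0.178], TCP at [0.175, 0.6, 0.253] pointing down, gripper open.
Joint ranges: [-3.08, 3.08], [-0.75, 2.2], [0.22, 2.44], [-1.43, 4.57], [0, 2.65], [-2.85, 2.85]. Speed limits (rad/s): [2.79, 2.79, 3.14, 3.14, 3.14, 3.14].

## Interface

Orientations are given as a unit quaternion [x, y, z, w].
In Python, from station import manip, viewer, sense gives the robot as it stands (manip), with the cameras (viewer) and the readings as plain functions.
- The arm moves only by the tool nudge_tcp, called after "Call:" by a JSON object that holds its "method" and its "body". Schema: {"type":"object","properties":{"plan":{"type":"array","items":{"type":"object","properties":{"dx":{"type":"number"},"dy":{"type":"number"},"dz":{"type":"number"},"twist":{"type":"number"},"aperture":{"type":"number"}},"additionalProperties":false,"required":["aperture"]},"minItems":1,"maxItems":20},"clamp_n":{"type":"number"},"only":{"type":"string"},"quiet":{"type":"boolean"},"lines":{"type":"string"}},"required":["plan"],"additionalProperties":false}. plan is a list of rows, 1 to 20 of them, each an object with the fields dx, dy, dz (the shift in m), twist (a turn about the tool's z in rad), aperture (the opening from 0.0 (shut) to 1.0 (fully open)); a field left out counts as zero (the opening has to be given); each row is the pose to reach, as a shift and turn from the pose commanded when the call began, along the tool's axes at that moment; what a row does not reach only later rows make up. A row lasts 1/10 s, in which the tool goes at most 0.05 m and 0.15 rad, less where a joint would pass 70% of its speed; a pose out of reach is approached as far as the arm can. The fingers move at their own pace and stop on an object; clamp_n is the grip in N (left out, the last holds). Time passes only in rows, so rows that do not move let the fingers close. The tool returns the time, the measured TCP pose, the force, the opening and the grip force at its end. only (a regular expression) keeps the lines of the reply that match it, lines (a string "A,B") keeps lines A to B, and quiet returns only ok. Input that does not fit is refused with a message, and nothing moves.
- sense(): the state, without advancing time (a new reading comes with each control period).
- viewer.snapshot(name): name is "scene" or "top"; returns a dict with "pixels" (384x512x3 uint8, red, green, blue), "range_z" (384x512 float32, m along the optical axis (not along the pixel's ray), 0 where there is no reading), "fov_y" (degrees; the focal length in pixels is half the picture's height over the tangent of half this angle, whatever the lens; pixels are square), "cx", "cy" (the principal point, pixels), "R" (3x3) and "t" (3): a world point X has camera coordinates R X + t. Camera axes: x right, y down, z forward; pixel columns grow to the right and rows downward; lengths in m; the calibration is good to about 2 mm. A picture is of the moment at which its call begins.
- manip.sign_off(): hands the job in; it is judged then, once.
The state is a dict: "t": time; "q": joint angles; "qd": joint speeds; "tau": joint torques, N m; "tcp_pos": TCP position; "tool_rot": TCP orientation; "force": force on the tool from outside, world axes, zero at the start; "ft_torque": the same for the moment, N m; "finger_gap": opening from 0.0 (shut) to 1.0 (fully open); "gripper_force": force on a finger pad.
Only numpy, scipy, OpenCV 4.12 (cv2) and the standard library are available. Lean on these libraries where they do the work, as an engineer would, in place of code of your own. Each camera call takes 0.05 s, during which the arm holds its last target. There are 200 camera calls.

## Task

Swing the open front board of the little wooden herb trough shut until it stops, so that the steel knuckle on its free end lies over the one on the trough's corner. Then take the corner pin, the one with the plain straight round grip, out of the wooden block and lower it through both knuckles until its collar sits flat on top, and let go.

Things in the scene. Friction and masses are not known exactly. Their poses are not given: they have to be found in the camera images.
- trough: Fixed timber trough, 240 mm (y) x 190 mm (x), walls 18 mm thick, 72 mm high. Origin: table level, at its centre; x from open front to back, y along the front, z up. Front board's vertical hinge axis at (-75, 110) mm. Lower knuckle: steel block 46x46x16 mm centred at (-75, -110), z 28 to 44 mm, vertical through hole 22 mm wide, free space below.
- end_board (a joint): Front board's angle, rad: 0 = shut on its stop, holes in line; grows as the free end swings out, away from the trough (to its -x). Starts 0.28 to 0.55. Stays where left; about 1 N at the free end moves it. Board centred on the line from hinge axis to knuckle, 18 mm thick, 10 to 72 mm above the table, 16 to 190 mm from the hinge.
- top_eye (a point): Centre of the hole's mouth in the upper knuckle on the board's free end, 220 mm from the hinge axis: 76 mm above the table, on a steel block 46x46x16 mm (z 60 to 76 mm), vertical through hole 22 mm wide. Shut, it lies right over the lower knuckle. y points to the hinge, z up.
- pin: Steel pin, 0.11-0.22 kg, upright in one of 3 holes 70 mm apart in a fixed wood block 220x60x80 mm, beside a T-handled and a ball-headed stake. Origin: on its axis, underside of its 34 mm collar; z up. Plain round grip 26 mm wide, 12 to 44 mm above the origin. Shank 12 mm wide, 64 mm long, tapered tip. Its x lies along the row (within 10 deg): grip along its y, where fingers have room.

How it is judged:
On the way:
1. the front board is swung shut (within 0.06 rad of its stop) while the corner pin is not yet in the knuckles (value of joint end_board below 0.06 rad and horizontal distance between pin and top_eye above 0.04 m), for 0.2 s.
At the end, for the whole second after the job is handed in: The front board is shut (within 0.06 rad) and the corner pin stands at rest in both knuckles: within 10 degrees of upright, within 12 mm of the middle of the upper hole and 15 mm, along and across, of the lower one, its collar no more than 10 mm above the upper knuckle (value of joint end_board below 0.06 rad and horizontal distance between pin and top_eye below 0.012 m and x of pin in the frame of trough between -0.09 and -0.06 m and y of pin in the frame of trough between -0.125 and -0.095 m and z of pin in the frame of top_eye between -0.005 and 0.01 m and angle between pin's own z axis and vertical below 0.18 rad and linear speed of pin below 0.03 m/s); the robot touches nothing.
It also fails if it takes over 70 s, if anything falls off the work surface, if the arm or the gripper's body presses on something with over 40 N, if the wrist force passes 120 N, or if a joint passes its speed limit or range.

## Working session

There is one attempt and no reset: what is moved stays moved. The work goes in short steps, Python scripts to look and compute and a tool call to move; the robot and the scene stay as the last step left them, time stands still between calls to the robot, and variables do not carry over. Pictures are saved under pics/ and viewed, at most 10 in all, crops included, and the job is handed in when it is done.

```bash
ls; mkdir -p pics; cat > h.py <<'E'
import numpy as np,cv2
from station import manip, viewer, sense
def snap(n,save=None):
    s=viewer.snapshot(n)
    if save: cv2.imwrite('pics/'+save,s['pixels'][:,:,::-1])
    return s
def cloud(s):
    z=s['range_z'];H,W=z.shape;f=H/2/np.tan(np.radians(s['fov_y'])/2)
    v,u=np.mgrid[:H,:W]
    c=np.stack([(u-s['cx'])/f*z,(v-s['cy'])/f*z,z],-1)
    w=(c-s['t'])@np.array(s['R']); w[z==0]=np.nan
    return w
def proj(s,X):
    f=s['pixels'].shape[0]/2/np.tan(np.radians(s['fov_y'])/2)
    c=np.array(X)@np.array(s['R']).T+s['t'];return c[...,:2]/c[...,2:]*f+[s['cx'],s['cy']]
E
python3 - <<'E'
from h import *
for n in('scene','top'):
    s=snap(n,n+'0.png'); print(n,s['fov_y'],s['R'],s['t'])
print(sense())
E
```

```text
pics
station.py
scene 46.68509195543063 [[ 0.23527117  0.97189921 -0.00770754]
 [ 0.76725467 -0.19058845 -0.61236943]
 [-0.59663033  0.13815922 -0.79053417]] [-0.16654448 -0.37579493  1.32296548]
top 57.69305252903903 [[ 0.0176816  -0.99965436  0.01945586]
 [-0.98494032 -0.02076197 -0.17164354]
 [ 0.17198815 -0.01612792 -0.98496699]] [0.00877113 0.55131997 0.78081574]
{'t': 0.1, 'q': array([ 1.10851793e+00,  5.28369601e-01,  1.43379358e+00,  3.56005566e-05,
        1.18142512e+00, -1.78484442e-01]), 'qd': array([ 0.00170406, -0.00104468, -0.00287882, -0.00132121, -0.0002039 ,
       -0.0002031 ]), 'tau': array([-1.81266869e-04, -4.43306458e+01, -1.78586268e+01, -2.55656805e-04,
        3.95504685e-03,  1.57379952e-05]), 'tcp_pos': array([0.17467452, 0.59945377, 0.25242748]), 'tool_rot': array([ 1.41427915e-01,  9.89948054e-01, -9.41863578e-04, -3.29866024e-04]), 'force': array([-0.35904265, -0.41029459,  0.46530953]), 'ft_torque': array([ 0.04605837, -0.02771539,  0.00447411]), 'gripper_force': 0.0, 'finger_gap': 1.000419869398728}
```

View pics/scene0.png

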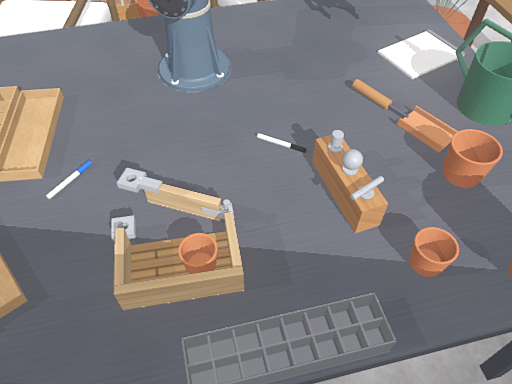

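View pics/top0.png

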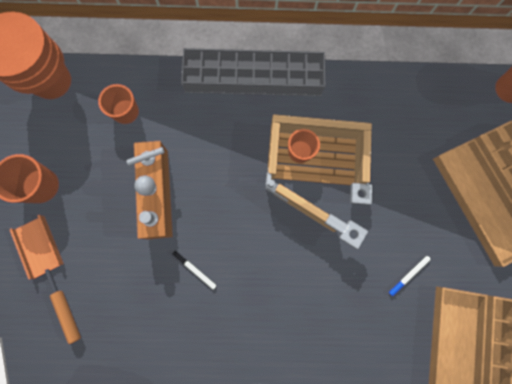

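The scene picture shows the pin's plain grip at (337,140), with the ball stake at (353,160) and the T stake at (368,188). In the top picture the pin is at (148,218), the upper knuckle at (353,233), the lower knuckle at (362,193) and the hinge at (271,182).

```bash
cat > m.py <<'E'
from h import *
def comp(s,w,m,seed,r=25):
    # component of mask nearest to seed pixel
    n,l,st,c=cv2.connectedComponentsWithStats(m.astype(np.uint8))
    ok=[i for i in range(1,n) if st[i,4]>15]
    i=min(ok,key=lambda i:np.hypot(*(c[i]-seed))); return l==i
def report(name,w,k):
    p=w[k]; r=cv2.minAreaRect((p[:,:2]*1000).astype(np.float32))
    print(name,k.sum(),'mean',p.mean(0).round(4),'zr',np.percentile(p[:,2],[5,50,95]).round(4),'rect',np.round(r[0],1),np.round(r[1],1),round(r[2],1))
E
python3 - <<'E'
from m import *
s=snap('top');w=cloud(s);z=w[:,:,2]
hsv=cv2.cvtColor(s['pixels'],cv2.COLOR_RGB2HSV);gray=(hsv[:,:,1]<70)&(hsv[:,:,2]>110)
report('up',w,comp(s,w,gray&(abs(z-.076)<.006),(353,233)))
report('low',w,comp(s,w,gray&(abs(z-.044)<.008),(362,193)))
report('block',w,comp(s,w,(abs(z-.08)<.006)&(hsv[:,:,1]>90),(150,190)))
yy,xx=np.mgrid[:384,:512]
box=(abs(xx-260+0)<0)
blk=(xx>115)&(xx<185)&(yy>130)&(yy<250)
report('stk',w,blk&(z>.095))
for nm,c in(('pin',(148,218)),('ball',(145,185)),('T',(147,158))):
    k=blk&(z>.095)&(np.hypot(xx-c[0],yy-c[1])<14)
    p=w[k];print(nm,p[:,2].max());t=p[p[:,2]>p[:,2].max()-.006];print(len(t),t.mean(0),t.min(0),t.max(0))
k=(xx>255)&(xx<385)&(yy>105)&(yy<200)&(abs(z-.072)<.006)
report('trough',w,k)
for c in((271,182),(362,193),(353,233),(341,222),(300,200),(372,121),(273,116),(303,145)):print(c,w[c[1],c[0]].round(4))
q=sense();print(q['tcp_pos'])
# same things in scene view
s=snap('scene');w=cloud(s);z=w[:,:,2]
hsv=cv2.cvtColor(s['pixels'],cv2.COLOR_RGB2HSV);gray=(hsv[:,:,1]<70)&(hsv[:,:,2]>110)
report('up',w,comp(s,w,gray&(abs(z-.076)<.006),(131,180)))
report('low',w,comp(s,w,gray&(abs(z-.044)<.008),(123,226)))
k=(np.hypot(xx-337,yy-138)<16)&(z>.09);p=w[k];print(p[:,2].max());t=p[p[:,2]>p[:,2].max()-.004];print(len(t),t.mean(0),t.min(0),t.max(0))
E
```

```text
up 573 mean [ 0.4587 -0.1921  0.0756] zr [0.0727 0.0757 0.0779] rect [ 462.  -187.1] [93.9 46.6] 59.0
low 344 mean [ 0.5499 -0.2382  0.0436] zr [0.0407 0.0436 0.0464] rect [ 550.8 -238.7] [46.9 48.1] 86.5
block 1430 mean [0.52   0.2521 0.0793] zr [0.0769 0.0793 0.0815] rect [528.6 257.2] [186.9  61.4] 6.7
stk 722 mean [0.5514 0.2573 0.1166] zr [0.0995 0.1208 0.1321] rect [548.1 244.2] [158.8  83.4] 18.4
pin 0.12710878705808037
106 [0.47557548 0.25107097 0.12339941] [0.46489295 0.23847589 0.12121612] [0.48631476 0.26325182 0.12710879]
ball 0.1355568171344493
103 [0.54501993 0.25825848 0.13164989] [0.53199945 0.24519342 0.12958208] [0.55834124 0.27110714 0.13555682]
T 0.10703706914803726
123 [0.61552144 0.26314351 0.10360908] [0.59995295 0.23513447 0.10110754] [0.63125568 0.29100919 0.10703707]
trough 2052 mean [ 0.6598 -0.1226  0.0715] zr [0.0681 0.0716 0.0742] rect [ 624.4 -133.2] [239.1 201.6] 85.9
(271, 182) [ 0.5662 -0.0184  0.0761]
(362, 193) [ 0.5583 -0.2543 -0.0016]
(353, 233) [ 0.457  -0.2273  0.0016]
(341, 222) [ 0.477  -0.1779  0.0772]
(300, 200) [ 0.5264 -0.086   0.0707]
(372, 121) [ 7.505e-01 -2.873e-01 -7.000e-04]
(273, 116) [ 0.7285 -0.0219  0.0717]
(303, 145) [ 0.6764 -0.103   0.013 ]
[0.17473364 0.59952395 0.2525392 ]
up 559 mean [ 0.4616 -0.1889  0.076 ] zr [0.0719 0.0763 0.0786] rect [ 463.1 -184.1] [94.1 48.3] 57.9
low 329 mean [ 0.5487 -0.2322  0.0437] zr [0.0393 0.0442 0.0465] rect [ 553.2 -234.7] [46.3 55.7] 87.0
0.1278904730816584
60 [0.47793978 0.25455659 0.12517416] [0.46660587 0.24211428 0.12390812] [0.48980369 0.2670552  0.12789047]
```

Call:
{"method": "nudge_tcp", "body": {"plan": [{"dx": -0.376,"dy": -0.307,"twist": -0.38,"aperture": 0},{"dx": -0.376,"dy": -0.307,"twist": -0.38,"aperture": 0},{"dx": -0.376,"dy": -0.307,"twist": -0.38,"aperture": 0},{"dx": -0.376,"dy": -0.307,"twist": -0.38,"aperture": 0},{"dx": -0.376,"dy": -0.307,"twist": -0.38,"aperture": 0},{"dx": -0.376,"dy": -0.307,"twist": -0.38,"aperture": 0},{"dx": -0.376,"dy": -0.307,"twist": -0.38,"aperture": 0},{"dx": -0.376,"dy": -0.307,"twist": -0.38,"aperture": 0},{"dx": -0.376,"dy": -0.307,"twist": -0.38,"aperture": 0},{"dx": -0.376,"dy": -0.307,"twist": -0.38,"aperture": 0},{"dx": -0.46,"dy": -0.635,"twist": -0.38,"aperture": 0},{"dx": -0.46,"dy": -0.635,"twist": -0.38,"aperture": 0},{"dx": -0.46,"dy": -0.635,"twist": -0.38,"aperture": 0},{"dx": -0.46,"dy": -0.635,"twist": -0.38,"aperture": 0},{"dx": -0.46,"dy": -0.635,"twist": -0.38,"aperture": 0},{"dx": -0.46,"dy": -0.635,"twist": -0.38,"aperture": 0},{"dx": -0.46,"dy": -0.635,"twist": -0.38,"aperture": 0},{"dx": -0.46,"dy": -0.635,"twist": -0.38,"aperture": 0},{"dx": -0.46,"dy": -0.635,"twist": -0.38,"aperture": 0}]}}

```text
t: 2.1
tcp_pos: [0.4384, -0.139, 0.2531]
tool_rot: [-0.047, 0.999, 0.0, -0.0]
force: [0.1, 0.4, -0.2]
finger_gap: 0.002
gripper_force: 0.0
```

Call:
{"method": "nudge_tcp", "body": {"plan": [{"dz": 0.193,"aperture": 0},{"dz": 0.193,"aperture": 0},{"dz": 0.193,"aperture": 0},{"dz": 0.193,"aperture": 0},{"dz": 0.193,"aperture": 0},{"dx": -0.02,"dy": -0.012,"dz": 0.193,"aperture": 0},{"dx": -0.03,"dy": -0.018,"dz": 0.193,"aperture": 0},{"dx": -0.04,"dy": -0.024,"dz": 0.193,"aperture": 0},{"dx": -0.05,"dy": -0.03,"dz": 0.193,"aperture": 0},{"dx": -0.06,"dy": -0.035,"dz": 0.193,"aperture": 0},{"dx": -0.07,"dy": -0.041,"dz": 0.193,"aperture": 0},{"dx": -0.078,"dy": -0.046,"dz": 0.193,"aperture": 0},{"dx": -0.083,"dy": -0.049,"dz": 0.193,"aperture": 0},{"dx": -0.083,"dy": -0.049,"dz": 0.193,"aperture": 0}]}}

```text
t: 3.5
tcp_pos: [0.5272, -0.18, 0.0603]
tool_rot: [-0.048, 0.999, -0.0, 0.001]
force: [-0.6, 0.1, 0.1]
finger_gap: -0.002
gripper_force: 0.0
```

```bash
python3 - <<'E'
from m import *
s=snap('top');w=cloud(s)
hsv=cv2.cvtColor(s['pixels'],cv2.COLOR_RGB2HSV)
cv2.imwrite('pics/a1.png',cv2.resize(s['pixels'][80:280,220:420,::-1],None,fx=3,fy=3))
E
```

```text
(no output)
```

View pics/a1.png

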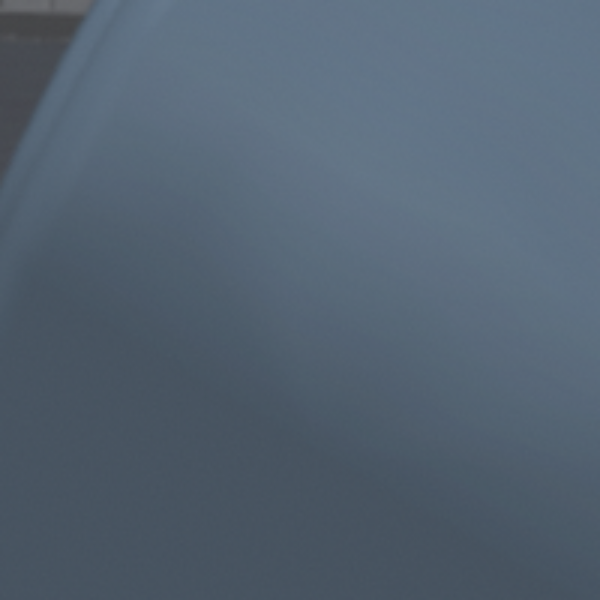

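The arm blocks the top camera, so this picture shows nothing useful. I'll keep pushing in small steps and watch the force.

Call:
{"method": "nudge_tcp", "body": {"plan": [{"dx": -0.002,"aperture": 0},{"dx": -0.004,"aperture": 0},{"dx": -0.005,"aperture": 0},{"dx": -0.005,"aperture": 0}]}}

```text
t: 3.95
tcp_pos: [0.531, -0.1786, 0.0603]
tool_rot: [-0.048, 0.999, 0.0, -0.0]
force: [0.2, 0.4, 0.1]
finger_gap: 0.001
gripper_force: 0.0
```

Call:
{"method": "nudge_tcp", "body": {"plan": [{"dx": -0.002,"aperture": 0},{"dx": -0.003,"aperture": 0},{"dx": -0.003,"aperture": 0}]}}

```text
t: 4.25
tcp_pos: [0.5331, -0.1783, 0.0602]
tool_rot: [-0.048, 0.999, 0.0, -0.001]
force: [-3.3, -1.3, 2.3]
finger_gap: -0.002
gripper_force: 1.8
```

Call:
{"method": "nudge_tcp", "body": {"plan": [{"dx": -0.001,"aperture": 0},{"dx": -0.002,"aperture": 0},{"dx": -0.002,"aperture": 0}]}}

```text
t: 4.55
tcp_pos: [0.5333, -0.1782, 0.0602]
tool_rot: [-0.048, 0.999, 0.001, -0.003]
force: [-9.0, -3.1, 4.4]
finger_gap: -0.001
gripper_force: 4.1
```

```bash
python3 - <<'E'
from m import *
s=snap('scene')
cv2.imwrite('pics/a2.png',cv2.resize(s['pixels'][130:330,70:290,::-1],None,fx=2.7,fy=2.7))
E
```

```text
(no output)
```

View pics/a2.png

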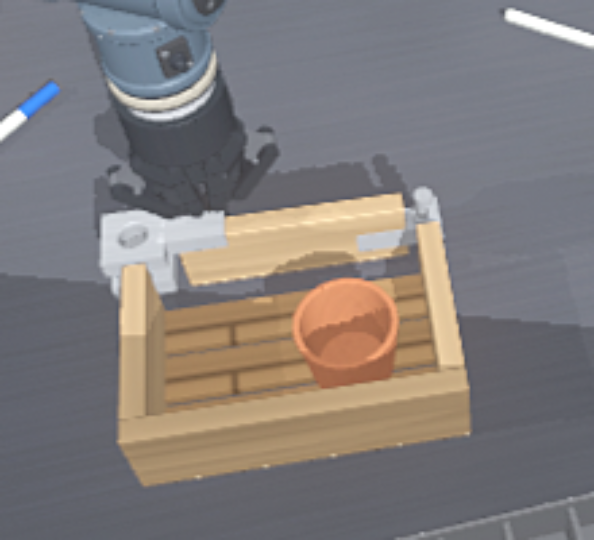

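The board is shut: in this crop the upper knuckle at (135,240) covers the lower one, and the board closes the front. Next I back off, rise and go over the pin.

Call:
{"method": "nudge_tcp", "body": {"plan": [{"dx": 0.05,"aperture": 0},{"dx": 0.05,"dz": -0.05,"aperture": 0},{"dx": 0.05,"dz": -0.19,"aperture": 0},{"dx": 0.05,"dz": -0.19,"aperture": 0},{"dx": 0.05,"dz": -0.19,"aperture": 0},{"dx": 0.019,"dy": 0.435,"dz": -0.19,"aperture": 1},{"dx": 0.019,"dy": 0.435,"dz": -0.19,"aperture": 1},{"dx": 0.019,"dy": 0.435,"dz": -0.19,"aperture": 1},{"dx": 0.019,"dy": 0.435,"dz": -0.19,"aperture": 1},{"dx": 0.019,"dy": 0.435,"dz": -0.19,"aperture": 1},{"dx": 0.019,"dy": 0.435,"dz": -0.19,"aperture": 1},{"dx": 0.019,"dy": 0.435,"dz": -0.19,"aperture": 1},{"dx": 0.019,"dy": 0.435,"dz": -0.19,"aperture": 1},{"dx": 0.019,"dy": 0.435,"dz": -0.19,"aperture": 1},{"dx": 0.019,"dy": 0.435,"dz": -0.19,"aperture": 1},{"dx": 0.019,"dy": 0.435,"dz": -0.19,"aperture": 1}]}}

```text
t: 6.2
tcp_pos: [0.4753, 0.2539, 0.2503]
tool_rot: [-0.049, 0.999, 0.0, 0.0]
force: [-0.3, -0.4, -0.9]
finger_gap: 0.999
gripper_force: 0.0
```

```bash
python3 - <<'E'
from m import *
yy,xx=np.mgrid[:384,:512]
for n in('top','scene'):
    s=snap(n,n+'b.png');w=cloud(s);z=w[:,:,2]
    hsv=cv2.cvtColor(s['pixels'],cv2.COLOR_RGB2HSV);gray=(hsv[:,:,1]<70)&(hsv[:,:,2]>100)
    # lower hole: look for hole in the top knuckle: knuckle mask within 36mm of expected eye
    e=np.array([.552,-.2367])
    k=gray&(abs(z-.076)<.007)&(np.hypot(w[:,:,0]-e[0],w[:,:,1]-e[1])<.036)
    report(n+' up',w,k)
    cn,hi=cv2.findContours(k.astype(np.uint8),cv2.RETR_CCOMP,cv2.CHAIN_APPROX_NONE)
    for c,h in zip(cn,hi[0]):
        if h[3]>=0 and len(c)>8:
            (cx,cy),r=cv2.minEnclosingCircle(c);m=cv2.moments(c)
            uv=[m['m10']/m['m00'],m['m01']/m['m00']]
            f=192/np.tan(np.radians(s['fov_y'])/2)
            d=np.array([(uv[0]-s['cx'])/f,(uv[1]-s['cy'])/f,1])@np.array(s['R']);C=-np.array(s['t'])@np.array(s['R'])
            print('hole',uv,r,C+d*(.076-C[2])/d[2])
    k=(z>.118)&(z<.13)&(np.hypot(w[:,:,0]-.4767,w[:,:,1]-.2528)<.02)
    if k.sum()>10:report('pin',w,k)
E
```

```text
top up 417 mean [ 0.5502 -0.2342  0.0755] zr [0.072  0.0757 0.0779] rect [ 551.9 -232. ] [61.2 49.5] 85.8
hole [365.5462962962963, 191.28703703703704] 5.385264873504639 [ 0.54906759 -0.23692914  0.076     ]
pin 101 mean [0.4736 0.2508 0.1228] zr [0.1203 0.1228 0.1255] rect [472.7 251.9] [25.8 19.3] 80.4
scene up 491 mean [ 0.553  -0.2315  0.0758] zr [0.0707 0.0763 0.0788] rect [ 553.9 -229.8] [57.4 55.8] 82.7
hole [119.28608923884514, 217.7742782152231] 5.852449893951416 [ 0.55302836 -0.23447106  0.076     ]
pin 97 mean [0.4793 0.2533 0.1239] zr [0.1195 0.1244 0.1266] rect [477.5 254. ] [24.3 23.8] 65.3
```

Call:
{"method": "nudge_tcp", "body": {"plan": [{"dx": -0.001,"dy": -0.001,"dz": 0.05,"aperture": 1},{"dx": -0.001,"dy": -0.001,"dz": 0.09,"aperture": 1},{"dx": -0.001,"dy": -0.001,"dz": 0.115,"aperture": 1},{"dx": -0.001,"dy": -0.001,"dz": 0.132,"aperture": 1},{"dx": -0.001,"dy": -0.001,"dz": 0.132,"aperture": 1},{"dx": -0.001,"dy": -0.001,"dz": 0.132,"aperture": 0},{"dx": -0.001,"dy": -0.001,"dz": 0.132,"aperture": 0},{"dx": -0.001,"dy": -0.001,"dz": 0.132,"aperture": 0},{"dx": -0.001,"dy": -0.001,"dz": 0.132,"aperture": 0},{"dx": -0.001,"dy": -0.001,"dz": 0.132,"aperture": 0},{"dx": -0.001,"dy": -0.001,"dz": 0.132,"aperture": 0},{"dx": -0.001,"dy": -0.001,"dz": 0.132,"aperture": 0}], "clamp_n": 50}}

```text
t: 7.5
tcp_pos: [0.4771, 0.2523, 0.1196]
tool_rot: [-0.048, 0.999, 0.0, 0.001]
force: [-1.7, 0.8, 6.6]
finger_gap: 0.287
gripper_force: 48.9
```

Call:
{"method": "nudge_tcp", "body": {"plan": [{"dz": -0.02,"aperture": 0},{"dz": -0.05,"aperture": 0},{"dz": -0.09,"aperture": 0},{"dz": -0.12,"aperture": 0},{"dz": -0.12,"aperture": 0},{"dz": -0.12,"aperture": 0}]}}

```text
t: 8.1
tcp_pos: [0.476, 0.252, 0.2384]
tool_rot: [-0.048, 0.999, -0.0, 0.0]
force: [-0.4, -0.1, -2.4]
finger_gap: 0.289
gripper_force: 49.7
```

```bash
python3 - <<'E'
from m import *
s=snap('scene');p=proj(s,sense()['tcp_pos']);print(p)
x,y=map(int,p);cv2.imwrite('pics/c1.png',cv2.resize(s['pixels'][max(0,y-60):y+120,x-90:x+90,::-1],None,fx=3.2,fy=3.2))
print(max(0,y-60),x-90)
E
```

```text
[344.56395589  92.11418416]
32 254
```

View pics/c1.png

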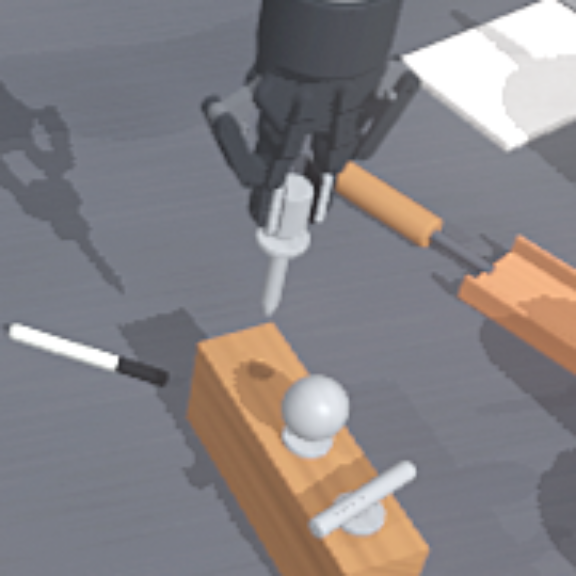

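The crop shows the pin held upright by its grip at (293,205), with its collar at (283,240) and tip at (270,310). It is clear of the block.

Call:
{"method": "nudge_tcp", "body": {"plan": [{"dx": -0.028,"dy": -0.493,"aperture": 0},{"dx": -0.028,"dy": -0.493,"aperture": 0},{"dx": -0.028,"dy": -0.493,"aperture": 0},{"dx": -0.028,"dy": -0.493,"aperture": 0},{"dx": -0.028,"dy": -0.493,"aperture": 0},{"dx": -0.028,"dy": -0.493,"aperture": 0},{"dx": -0.028,"dy": -0.493,"aperture": 0},{"dx": -0.028,"dy": -0.493,"aperture": 0},{"dx": -0.028,"dy": -0.493,"aperture": 0},{"dx": -0.028,"dy": -0.493,"aperture": 0},{"dx": -0.028,"dy": -0.493,"aperture": 0},{"dx": -0.028,"dy": -0.493,"aperture": 0},{"dx": -0.028,"dy": -0.493,"aperture": 0}]}}

```text
t: 9.45
tcp_pos: [0.5504, -0.2344, 0.2364]
tool_rot: [-0.048, 0.999, 0.002, -0.002]
force: [-0.2, 0.5, -2.4]
finger_gap: 0.288
gripper_force: 50.0
```

```bash
python3 - <<'E'
from m import *
t=sense()['tcp_pos']
for n in('scene','top'):
    s=snap(n);w=cloud(s);z=w[:,:,2]
    hsv=cv2.cvtColor(s['pixels'],cv2.COLOR_RGB2HSV)
    for a,b in((.137,.16),(.16,.185),(.19,.215)):
        k=(z>a)&(z<b)&(np.hypot(w[:,:,0]-t[0],w[:,:,1]-t[1])<.03)
        if k.sum()>10: report(n+str(a),w,k)
    if n=='scene':
        x,y=map(int,proj(s,t));y0=max(0,y-50);x0=max(0,x-90);print(y0,x0)
        cv2.imwrite('pics/d1.png',cv2.resize(s['pixels'][y0:y0+170,x0:x0+180,::-1],None,fx=3.3,fy=3.3))
        T0=t-[0,0,.0396];print('pred collar,tip',(proj(s,T0)-[x0,y0])*3.3,(proj(s,T0-[0,0,.064])-[x0,y0])*3.3,'eye',(proj(s,[.551,-.2357,.076])-[x0,y0])*3.3)
E
```

```text
scene0.137 40 mean [ 0.5538 -0.2329  0.1511] zr [0.1412 0.1513 0.1591] rect [ 554.3 -233.1] [ 6.2 11.2] 8.1
scene0.16 57 mean [ 0.5542 -0.2328  0.173 ] zr [0.1625 0.1727 0.1836] rect [ 553.5 -232.6] [ 7.2 11.4] 18.9
scene0.19 151 mean [ 0.5584 -0.2326  0.2035] zr [0.1995 0.2023 0.2143] rect [ 557.4 -233.2] [19.9 33.1] 5.3
113 7
pred collar,tip [317.61652188 216.21740409] [347.07560994 286.49783379] eye [368.32027121 343.51439328]
top0.137 19 mean [ 0.547  -0.2339  0.1512] zr [0.1437 0.1511 0.1585] rect [ 547.3 -234.6] [11.4  4.6] 41.2
top0.16 13 mean [ 0.5477 -0.2326  0.1658] zr [0.1614 0.1658 0.1703] rect [ 548.1 -232.6] [9.2 3.1] 18.3
top0.19 50 mean [ 0.5379 -0.2339  0.2024] zr [0.1994 0.2019 0.2077] rect [ 538.3 -234.7] [29.8  9.9] 78.9
```

View pics/d1.png

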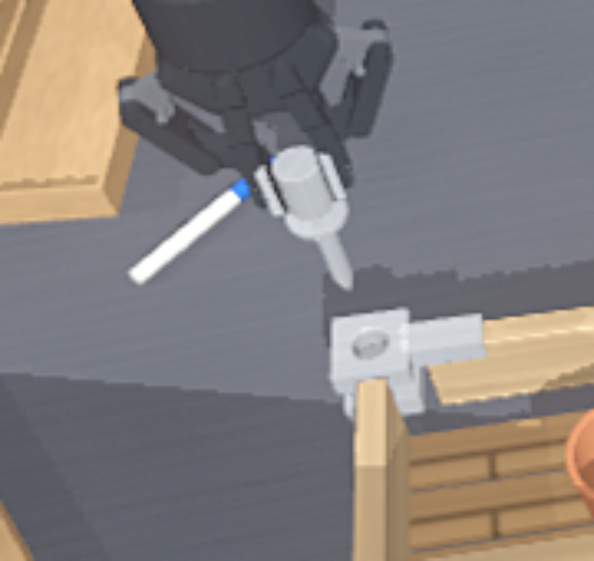

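The pin tip at (350,288) matches the prediction (347,286), and the hole at (371,345) is just where I measured it. The fix needed is about +1 mm in x and -2 mm in y before lowering.

Call:
{"method": "nudge_tcp", "body": {"plan": [{"dx": -0.001,"dy": -0.002,"dz": 0.03,"aperture": 0},{"dx": -0.001,"dy": -0.002,"dz": 0.045,"aperture": 0},{"dx": -0.001,"dy": -0.002,"dz": 0.055,"aperture": 0},{"dx": -0.001,"dy": -0.002,"dz": 0.062,"aperture": 0},{"dx": -0.001,"dy": -0.002,"dz": 0.069,"aperture": 0},{"dx": -0.001,"dy": -0.002,"dz": 0.076,"aperture": 0},{"dx": -0.001,"dy": -0.002,"dz": 0.08,"aperture": 0}]}}

```text
t: 10.25
tcp_pos: [0.5529, -0.2378, 0.158]
tool_rot: [-0.048, 0.999, -0.0, 0.0]
force: [-1.0, 0.4, -2.1]
finger_gap: 0.283
gripper_force: 50.0
```

Call:
{"method": "nudge_tcp", "body": {"plan": [{"dz": 0.006,"aperture": 0},{"dz": 0.012,"aperture": 0},{"dz": 0.018,"aperture": 0},{"dz": 0.024,"aperture": 0},{"dz": 0.03,"aperture": 0},{"dz": 0.035,"aperture": 0},{"dz": 0.037,"aperture": 0},{"dz": 0.037,"aperture": 0}]}}

```text
t: 11.05
tcp_pos: [0.5527, -0.2378, 0.1209]
tool_rot: [-0.048, 0.999, 0.0, -0.0]
force: [-0.4, 0.8, -2.1]
finger_gap: 0.284
gripper_force: 50.0
```

Call:
{"method": "nudge_tcp", "body": {"plan": [{"dz": 0.002,"aperture": 0},{"dz": 0.004,"aperture": 0},{"dz": 0.005,"aperture": 0},{"dz": 0.005,"aperture": 0}]}}

```text
t: 11.45
tcp_pos: [0.5528, -0.2379, 0.1162]
tool_rot: [-0.048, 0.999, 0.0, -0.0]
force: [-0.4, 0.0, -2.6]
finger_gap: 0.285
gripper_force: 50.0
```

```bash
python3 - <<'E'
from m import *
s=snap('scene');cv2.imwrite('pics/e1.png',cv2.resize(s['pixels'][150:270,70:190,::-1],None,fx=4,fy=4))
E
```

```text
(no output)
```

View pics/e1.png

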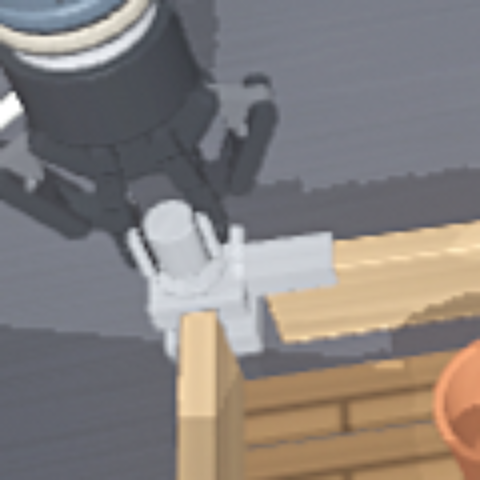

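The pin is through the knuckles and its collar, at (190,275), is about at the knuckle's top. I'll touch down, open and retreat.

Call:
{"method": "nudge_tcp", "body": {"plan": [{"dz": 0.001,"aperture": 0},{"dz": 0.002,"aperture": 0},{"dz": 0.002,"aperture": 0}]}}

```text
t: 11.8
tcp_pos: [0.5531, -0.238, 0.1155]
tool_rot: [-0.048, 0.999, -0.0, 0.0]
force: [-1.6, 0.7, 5.7]
finger_gap: 0.288
gripper_force: 51.0
```

Call:
{"method": "nudge_tcp", "body": {"plan": [{"aperture": 0.6},{"aperture": 0.6},{"aperture": 0.6},{"aperture": 0.6},{"aperture": 0.6},{"dz": -0.02,"aperture": 0.6},{"dz": -0.05,"aperture": 0.6},{"dz": -0.1,"aperture": 0.6},{"dz": -0.15,"aperture": 0.6},{"dx": 0.05,"dy": 0.2,"dz": -0.15,"aperture": 0.6},{"dx": 0.05,"dy": 0.2,"dz": -0.15,"aperture": 0.6},{"dx": 0.05,"dy": 0.2,"dz": -0.15,"aperture": 0.6},{"dx": 0.05,"dy": 0.2,"dz": -0.15,"aperture": 0.6},{"dx": 0.05,"dy": 0.2,"dz": -0.15,"aperture": 0.6},{"dx": 0.05,"dy": 0.2,"dz": -0.15,"aperture": 0.6}]}}

```text
t: 13.3
tcp_pos: [0.4833, -0.0423, 0.2646]
tool_rot: [-0.05, 0.999, -0.0, 0.0]
force: [0.7, -0.5, -0.1]
finger_gap: 0.599
gripper_force: 0.0
```

```bash
python3 - <<'E'
from m import *
for n in('top','scene'):
    s=snap(n,n+'f.png');w=cloud(s);z=w[:,:,2];d=np.hypot(w[:,:,0]-.552,w[:,:,1]-.236)
    d=np.hypot(w[:,:,0]-.552,w[:,:,1]+.236)
    for a,b in((.07,.08),(.08,.092),(.114,.13)):
        k=(z>a)&(z<b)&(d<.035)
        if k.sum()>10:report(n+str(a),w,k)
cv2.imwrite('pics/f.png',cv2.resize(s['pixels'][150:270,70:250,::-1],None,fx=4,fy=4))
E
```

```text
scene0.07 346 mean [ 0.5606 -0.2276  0.0757] zr [0.0713 0.0762 0.0791] rect [ 557.6 -230.2] [54.9 58.2] 86.2
scene0.08 89 mean [ 0.56   -0.2361  0.0826] zr [0.0803 0.0819 0.0909] rect [ 557.  -236.6] [26.3 32. ] 16.0
scene0.114 132 mean [ 0.5553 -0.2372  0.12  ] zr [0.1159 0.1204 0.1225] rect [ 554.1 -237.7] [25.1 24.8] 9.9
```

View pics/f.png

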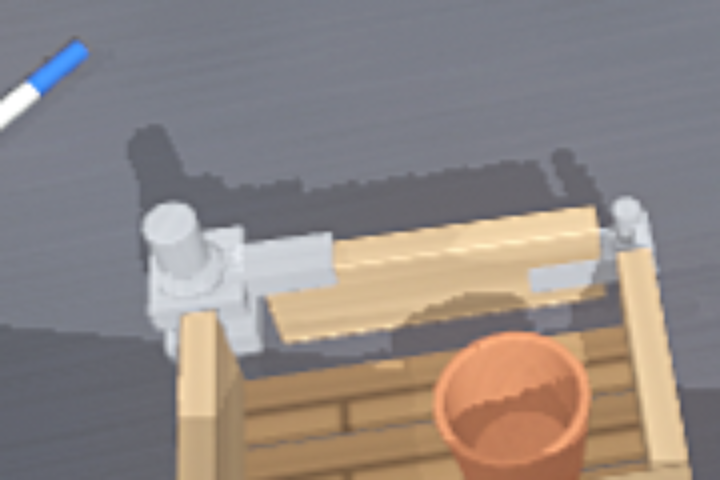

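The pin stands upright at (180,245) with its collar flat on the upper knuckle. Its top measures z = 0.120, which equals 0.076 + 0.044. The board is shut and the gripper is clear.

```bash
python3 -c "
from station import manip, viewer, sense
print(manip.sign_off())"
```

```text
the job is handed in; nothing more can be done
None
```

I swung the front board shut and lowered the corner pin through both knuckles until its collar sat flat on top. I then let go with the arm clear and handed the job in at about 13 s; no verdict was returned.

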